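# Close the refilled parts bin and flip its tag to green

## Task

One of the two yellow parts bins in the grey rack has been refilled and left pulled out. Push that bin fully home, then hook the fingertips under the free edge of the red tag on top of its bay and flip the tag right over its hinge until it lies flat on the far half and shows green. Push only with the fingers and gently, never gripping the tag or lifting anything, and leave the other bay (still waiting for parts), the gears in the bin and the things on the table alone.

Things in the scene. Friction and masses are not known exactly. Their poses are not given: they have to be found in the camera images.
- dock_a: the bay whose bin is pulled out: a fixed grey plastic housing, 120 mm deep (x) x 100 mm wide (y) x 75 mm high, open in front, on the grey steel rack's shelf, which is 90 mm above the table and ends flush with the housing's front. Origin: centre of its underside; x from its open front to its back (away from the robot), y to its left, z up. The other bay stands 106 mm beside it, left or right.
- bin_a (a joint): how far the yellow bin of this bay is pulled out, m: 0 = fully home (its front flush with the housing), 0.03 to 0.055 at the start. It slides along the housing's x with about 1.5 N of friction and stays where it is left; a stop ends it at 0.
- ledge_a (a point): centre of the flat front face of the ledge moulded on that bin's front: face 84 mm wide (y), 28 mm high, 35 mm in front of the bin's front wall, its centre 22 mm above the housing's underside; it moves with the bin. With the bin home it lies 95 mm in front of the housing's centre, 11 mm further forward than the tag's free edge, so fingers pointing down that push on it clear the tag.
- tag_a (a joint): angle of this bay's flip tag, rad: 0 = lying forward (towards the robot), red face up; 1.57 = upright; 3.14 = flipped right over, lying flat on the far half, green face up. Stiff hinge (0.04 N m): the tag stays at whatever angle it is left, also half-way, so it has to be taken all the way down. Stops at 0 and 3.14.
- hinge_a (a point): middle of this tag's hinge pin, which runs along the housing's y above the housing's centre, 80.5 mm above its underside (170.5 mm above the table). The tag is a plate 62 mm wide (y), 5 mm thick, 84 mm from pin to free edge, its mid-plane through the pin; axes as the housing's. The ears that hold the pin span y = 36 to 42 mm on both sides and reach 9 mm above the pin's axis.
- edge_a (a point): middle of the tag's rounded white free edge, 84 mm from the hinge pin; it moves with the tag. At the start it overhangs the housing's front by 24 mm, with 42 mm free below it down to the ledge of the closed bin: room for fingertips that lean (30 degrees from the vertical is enough; tips towards the back of the bay, partly sideways too if that suits the arm) once the bin is home.
- dock_b: the other bay, the same housing, with its empty bin home and its tag lying forward, red: to be left alone. Origin and axes as those of dock_a.
- bin_b (a joint): pull-out of the other bay's bin, m: 0 (home) throughout
- tag_b (a joint): angle of the other bay's tag, rad: 0 (forward, red face up) throughout
- gear_1: blue printed gear, 37 mm across, 16 mm high, lying loose in the pulled-out bin (the bin's walls are 54 mm high); origin: centre of its underside
- gear_2: a second such blue gear beside it in the bin; origin: centre of its underside
- oil_bottle: small oil bottle with a red nozzle, 37 mm across, 113 mm high, standing on the table to the right of the rack; origin: centre of its underside
- nozzle_tin: round metal tin, 66 mm across, 23 mm high, on the table in front of the rack; origin: centre of its underside
- screwdriver: screwdriver with a blue and black handle, 170 mm long (x), 26 mm thick, lying on the table in front of the rack; origin: under its middle
- cutter: flush cutters with red handles, 122 x 45 x 12 mm, lying on the table in front of the rack; origin: under their middle

How it is judged:
On the way, in this order (a step that is already met when the one before it is completed fails the run):
1. the pulled-out bin is fully home (within 3 mm) while its tag still lies forward (value of joint bin_a below 0.003 m and value of joint tag_a below 0.3 rad), for 0.2 s.
2. its tag is flipped over and lies flat on the far half (within 0.1 rad) (value of joint tag_a above 3.04 rad), for 0.2 s.
At the end, for the whole second after the job is handed in: The bin that was pulled out is home within 3 mm, its tag lies flat on the far half within 0.1 rad, green face up and at rest, both gears lie in the bin, and the other bay's bin (home within 4 mm) and tag (forward within 0.1 rad) are as they were (value of joint bin_a below 0.003 m and value of joint tag_a above 3.04 rad and velocity of joint tag_a between -0.05 and 0.05 rad/s and value of joint bin_b below 0.004 m and value of joint tag_b below 0.1 rad and z of gear_1 in the frame of dock_a between 0 and 0.03 m and z of gear_2 in the frame of dock_a between 0 and 0.03 m); the robot touches nothing.
It fails at once if the tag is gripped: the fingers press on its red side and on its green side or edge at once (contact force between the fingers and tag_a_c2 above 0.5 N and (contact force between the fingers and tag_a_c3 above 0.5 N or contact force between the fingers and tag_a_c4 above 0.5 N)).
It fails at once if the other bay's bin is pulled out by 4 mm or its tag raised by 0.1 rad (value of joint bin_b above 0.004 m or value of joint tag_b above 0.1 rad).
It fails at once if a gear is touched or lifted from the bin (z of any of gear_1, gear_2 in the frame of dock_a above 0.04 m or contact force between the fingers and gear_1 above 0.5 N or contact force between the fingers and gear_2 above 0.5 N).
It fails at once if the bin, the tag or the housing is pressed or squeezed with more than 40 N (contact force between any of the fingers, the arm and dock_a above 40 N).
It fails at once if a thing on the table is moved by more than 20 mm or lifted (distance of any of oil_bottle, nozzle_tin, screwdriver, cutter from where it was at the start of the episode above 0.02 m).
It also fails if it takes over 48 s, if anything falls off the work surface, if the arm or the gripper's body presses on something with over 40 N, if the wrist force passes 120 N, or if a joint passes its speed limit or range.

## Robot

A 6-joint arm with a two-finger parallel gripper is mounted at the origin on a cart in front of the work surface, level with it; the furniture and walls round the work are solid. World frame = base frame: x ahead of the robot, y to its left, z up, the work surface at z = 0. Lengths are in m, angles in rad, forces in N, time in s.
With the tool pointing down it reaches from about 0.35 to 0.875 m from the base axis. Payload 4.2 kg.
Tool frame: the origin (TCP) lies on the centre line of the jaws, within the pads' length; the fingertips stand arm.tips_ahead ahead of it and the grasp point (between the pads) is the TCP (arm.tips_ahead is the distance from the TCP to the fingertips, in m); z points along the fingers, y is the line along which they close (so a half turn about z gives the same grasp; the last joint's range is limited). The gripper opens to 85 mm and grips with 20 to 120 N. Pads are 22 mm wide; open, the fingers measure 114 mm over their backs; the gripper's body (76 mm by 85 mm) begins 54 mm behind the grasp point. The pads swing forward as they close: fully open they stand 13 mm farther back than shut.
Start: joints at [1.379, 0.385, 0.008, 0, -1.194, -0.259], TCP at [0.272, 0.563, 0.25] pointing down, gripper open.
Joint ranges: [-3.14, 3.14], [-1.21, 2.06], [-1.07, 1.41], [-3.16, 2.05], [-2.99, -0.16], [-3.1, 3.1]. Speed limits (rad/s): [2.79, 2.79, 3.14, 3.14, 3.14, 3.14].

## Interface

Orientations are given as a 3x3 rotation matrix whose columns are the frame's x, y, z axes.
In Python, from workcell import arm, read_camera gives the robot as it stands.
- The arm moves only by the shell command python3 -m handwheel 'ROWS' [FORCE]. ROWS is JSON, a list of rows, each an object with "claw": the finger opening in cm, from 0 to 8.54; "xyz": the shift along the tool's x, y, z in cm, a list of three; "spin": the turn about the tool's z in degrees. A call has 1 to 10 rows; each row is the pose to reach, as a shift and turn from the pose commanded when the call began, along the tool's axes at that moment; what a row does not reach only later rows make up. A row lasts 1/10 s, in which the tool goes at most 50 mm and 8.59 degrees, less where a joint would pass 70% of its speed; a pose out of reach is approached as far as the arm can. A call with a gripper value outside its range is refused whole. The fingers move at their own pace and stop on an object; FORCE is the grip in N (left out, the last holds). Time passes only in rows, so rows that repeat a pose let the fingers close. It gives the time, the measured TCP pose, the force, the opening and the grip force at its end, in the units of the state.
- arm.get_obs(): the state, without advancing time (a new reading comes with each control period).
- read_camera(name): name is "side" or "top" or "wrist"; returns a dict with "pixels" (384x512x3 uint8, red, green, blue), "mtx" (3x3 intrinsics, pixels), "R" (3x3) and "t" (3): a world point X has camera coordinates R X + t; the wrist camera has in their place "tool_from_camera" (4x4, takes a point from camera to tool coordinates, whose origin is the TCP and whose axes are the flange's). Camera axes: x right, y down, z forward; pixel columns grow to the right and rows downward; lengths in m; the calibration is good to about 2 mm. A picture is of the moment at which its call begins: read the wrist's pose just before it. There is no depth.
- arm.finish_job(): hands the job in; it is judged then, once.
The state is a dict: "time": time; "joint_pos": joint angles; "qvel": joint speeds; "tau": joint torques, N m; "tcp_pos": TCP position; "ee_rot": TCP orientation; "wrist_force": force on the tool from outside, world axes, zero at the start; "wrist_torque": the same for the moment, N m; "grip_width": finger opening in m; "gripper_force": force on a finger pad.
Only numpy, scipy, OpenCV 4.12 (cv2) and the standard library are available. Lean on these libraries where they do the work, as an engineer would, in place of code of your own. Each camera call takes 0.05 s, during which the arm holds its last target. There are 200 camera calls.

## Working session

There is one attempt and no reset: what is moved stays moved. The work goes in short steps, Python scripts to look and compute and a shell command to move; the robot and the scene stay as the last step left them, time stands still between calls to the robot, and variables do not carry over. Pictures are saved under pics/ and viewed, at most 10 in all, crops included, and the job is handed in when it is done.

```bash
ls; mkdir -p pics
python3 - <<'E'
from workcell import arm, read_camera
import cv2, numpy as np
o=arm.get_obs(); print({k:np.round(v,3).tolist() for k,v in o.items()}, arm.tips_ahead)
for n in ["side","top"]:
    c=read_camera(n); cv2.imwrite(f"pics/{n}0.png",c["pixels"][:,:,::-1]); np.savez(f"{n}0.npz",**c)
    print(n,c["mtx"].round(1).tolist(),(-c["R"].T@c["t"]).round(3))
E
```

```text
pics
{'time': 0.0, 'joint_pos': [1.379, 0.386, 0.007, -0.001, -1.194, -0.259], 'qvel': [-0.001, -0.001, 0.001, 0.0, -0.001, -0.001], 'tau': [-0.001, -39.229, 18.841, 4.186, -0.004, -0.0], 'tcp_pos': [0.272, 0.562, 0.249], 'ee_rot': [[0.9, -0.436, -0.001], [-0.436, -0.9, -0.002], [0.0, 0.002, -1.0]], 'wrist_force': [-0.171, 0.714, 0.339], 'wrist_torque': [-0.034, -0.001, 0.093], 'gripper_force': 0.0, 'grip_width': 0.086} 0.019
side [[437.5, 0.0, 261.9], [0.0, 437.5, 188.4], [0.0, 0.0, 1.0]] [-0.015  0.212  0.559]
top [[373.6, 0.0, 251.5], [0.0, 373.6, 194.7], [0.0, 0.0, 1.0]] [ 0.314 -0.406  0.969]
```

View pics/side0.png

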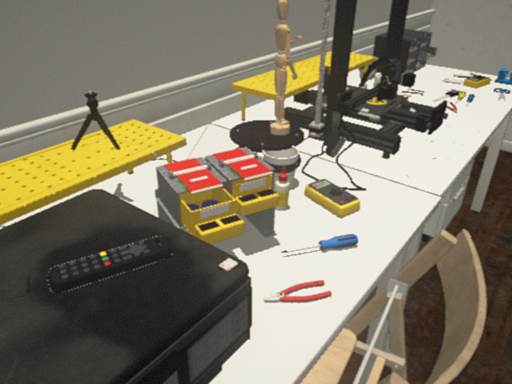

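View pics/top0.png

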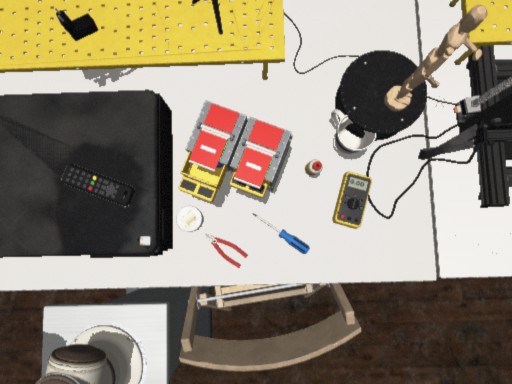

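The pulled-out bin is in the left bay, at about (205,180) in the top view and (215,225) in the side view. The other bay stands to its right. I'll enlarge both views.

Run:
```python
import cv2, numpy as np
s=np.load("side0.npz");t=np.load("top0.npz")
a=cv2.resize(s["pixels"][135:255,145:295,::-1],None,fx=5,fy=5,interpolation=cv2.INTER_CUBIC)
b=cv2.resize(t["pixels"][90:240,165:325,::-1],None,fx=4,fy=4,interpolation=cv2.INTER_CUBIC)
cv2.imwrite("pics/sc.png",a);cv2.imwrite("pics/tc.png",b)
for c in (s,t): print(c["R"].round(3).tolist(),c["t"].round(3))
```

```text
[[-0.798, -0.602, 0.02], [-0.309, 0.381, -0.871], [0.517, -0.701, -0.491]] [0.105 0.401 0.431]
[[-0.026, -0.999, -0.024], [-0.994, 0.029, -0.107], [0.108, 0.021, -0.994]] [-0.374  0.428  0.938]
```

View pics/sc.png

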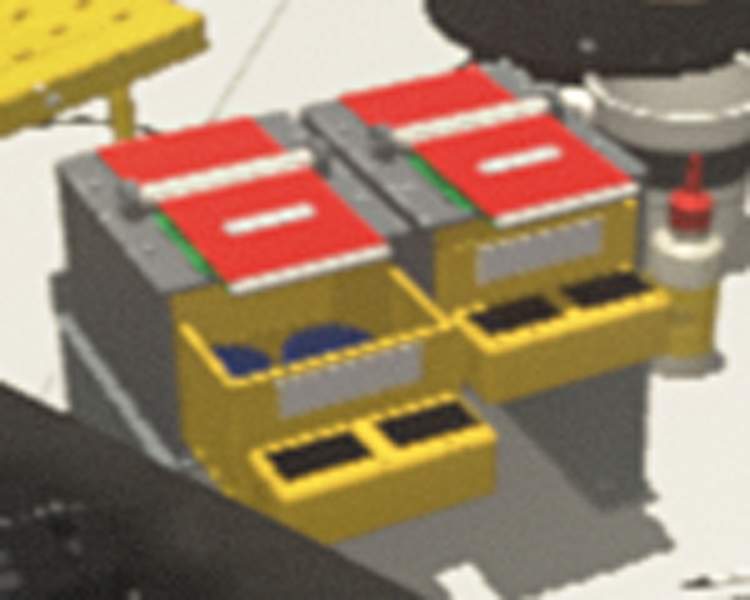

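View pics/tc.png

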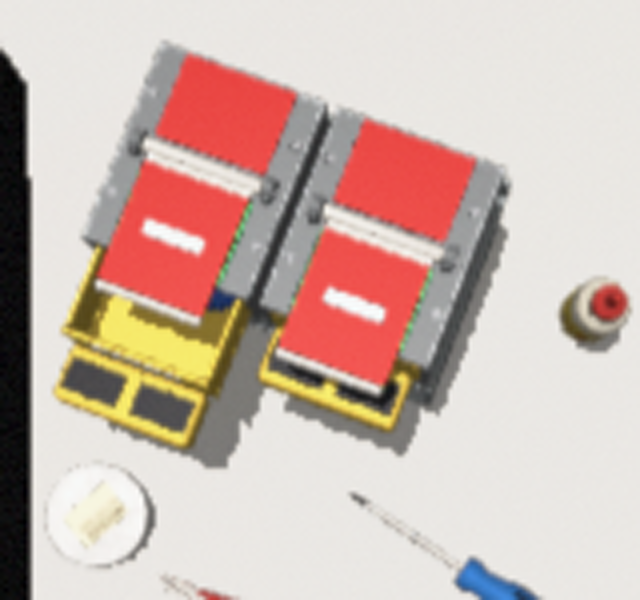

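The side crop shows A's tag free edge from (232,290) to (388,250), the pin bar from (140,193) to (312,155), and the ledge top's front edge from (285,500) to (495,437). In the top crop these are (97,284) to (198,319), (145,145) to (260,188), and (57,395) to (187,443).

```bash
cat > geo.py <<'E'
import numpy as np, cv2
S=np.load("side0.npz");T=np.load("top0.npz")
P=lambda c:c["mtx"]@np.c_[c["R"],c["t"]]
def tri(ps,pt):
    X=cv2.triangulatePoints(P(S),P(T),np.array(ps,float).reshape(2,1),np.array(pt,float).reshape(2,1))[:,0]; return X[:3]/X[3]
def proj(c,X):
    q=P(c)@np.r_[X,1]; return q[:2]/q[2]
def plane(c,p,z):
    d=c["R"].T@np.linalg.solve(c["mtx"],[p[0],p[1],1]); o=-c["R"].T@c["t"]; return o+d*(z-o[2])/d[2]
sc=lambda u,v:((u+.5)/5-.5+145,(v+.5)/5-.5+135)
tc=lambda u,v:((u+.5)/4-.5+165,(v+.5)/4-.5+90)
E
python3 - <<'E'
from geo import *
for n,s,t in [("edgeL",(232,290),(97,284)),("edgeR",(388,250),(198,319)),("pinL",(140,193),(145,145)),("pinR",(312,155),(260,188)),
 ("ledgeL",(285,500),(57,395)),("ledgeR",(495,437),(187,443)),("BedgeL",(497,222),(278,354)),("BedgeR",(637,187),(380,390)),("roofFL",(172,290),(88,238))]:
    X=tri(sc(*s),tc(*t)); r=proj(S,X)-sc(*s); print(n,X.round(4),r.round(1),(proj(T,X)-tc(*t)).round(1), 'planeT',plane(T,tc(*t),X[2]).round(3))
# red contours
for n,c in(("S",S),("T",T)):
    h=cv2.cvtColor(c["pixels"],cv2.COLOR_RGB2HSV); m=((h[...,0]<6)|(h[...,0]>174))&(h[...,1]>150)&(h[...,2]>120)
    for k in cv2.findContours(m.astype('uint8'),0,2)[0]:
        if cv2.contourArea(k)>150: print(n,cv2.contourArea(k),cv2.approxPolyDP(k,3,True)[:,0].tolist())
E
```

```text
edgeL [ 0.4815 -0.2527  0.1704] [0.7 0.2] [-0.5 -0.7] planeT [ 0.48  -0.254  0.17 ]
edgeR [ 0.4592 -0.3086  0.1707] [0.1 0. ] [-0.1 -0.1] planeT [ 0.459 -0.309  0.171]
pinL [ 0.5577 -0.2801  0.1729] [0.7 0.2] [-0.6 -0.7] planeT [ 0.556 -0.281  0.173]
pinR [ 0.5301 -0.3439  0.1736] [0.1 0. ] [-0.1 -0.1] planeT [ 0.53  -0.344  0.174]
ledgeL [ 0.4275 -0.22    0.1219] [0.7 0.2] [-0.5 -0.6] planeT [ 0.426 -0.221  0.122]
ledgeR [ 0.397  -0.2949  0.1216] [0.3 0.1] [-0.2 -0.3] planeT [ 0.396 -0.295  0.122]
BedgeL [ 0.4402 -0.3507  0.171 ] [0.8 0.2] [-0.6 -0.8] planeT [ 0.438 -0.352  0.171]
BedgeR [ 0.4173 -0.4063  0.1714] [0.1 0. ] [-0.  -0.1] planeT [ 0.417 -0.406  0.171]
roofFL [ 0.508  -0.2473  0.1634] [0.3 0.1] [-0.2 -0.3] planeT [ 0.507 -0.248  0.163]
S 515.5 [[220, 183], [207, 169], [177, 176], [190, 190]]
S 214.0 [[200, 164], [191, 159], [165, 166], [177, 170]]
S 435.0 [[270, 170], [255, 158], [228, 164], [242, 177]]
S 175.5 [[246, 154], [239, 148], [214, 155], [226, 159]]
T 806.0 [[246, 148], [235, 175], [261, 185], [271, 157]]
T 792.0 [[201, 131], [189, 158], [215, 168], [226, 140]]
T 572.5 [[256, 121], [249, 139], [275, 149], [282, 130]]
T 565.0 [[212, 104], [204, 122], [230, 132], [238, 114]]
```

Heights agree with the text: edge 0.171, pin 0.173 (top of its bar), ledge top 0.122, bay spacing 106 mm. Next I'll check the black box in the way and work out the frame.

```bash
cat >> geo.py <<'E'
a=np.radians(-22.7); xd=np.array([np.cos(a),np.sin(a)]); yd=np.array([-xd[1],xd[0]])
E=np.array([.4704,-.2807]); C=E+.084*xd
def go(d,z,lat=0):
    "tool shift cm from the current pose to TCP at d along xd from housing centre, height z"
    from workcell import arm
    o=arm.get_obs(); R=o["ee_rot"]; g=np.r_[C+d*xd+lat*yd,z]-o["tcp_pos"]
    s=R[:2,0]@yd; print("t",o["time"],"tcp",o["tcp_pos"].round(4),"dock",((o["tcp_pos"][:2]-C)@np.c_[xd,yd]).round(4),"F",o["wrist_force"].round(1),"w",round(o["grip_width"],3),"shift",(R.T@g*100).round(2),"yawerr deg",np.degrees(s).round(2),"tips",arm.tips_ahead)
E
python3 - <<'E'
from geo import *
print("C",C)
for s,t in [((250,270),(158,250)),((95,192),(158,92)),((82,240),(96,185))]:
    X=tri(s,t); print(X.round(3),(proj(S,X)-s).round(1))
go(-.20,.25)
E
```

```text
C [ 0.5478932  -0.31311611]
[ 0.289 -0.178  0.144] [0.8 0.1]
[ 0.653 -0.174  0.143] [2.2 0.8]
[ 0.449 -0.04   0.196] [14.3  4.4]
t 0.1 tcp [0.2721 0.5621 0.2493] dock [-0.5922  0.701 ] F [ 0.3  0.2 -0.1] w 0.085 shift [43.   67.85  0.07] yawerr deg -3.14 tips 0.019
```

```bash
python3 -m handwheel '[{"claw":0,"xyz":[2,1,-3],"spin":0},{"claw":0,"xyz":[5,4,-5],"spin":0},{"claw":0,"xyz":[8.5,7,-5],"spin":0},{"claw":0,"xyz":[12,10,-5],"spin":0},{"claw":0,"xyz":[15.5,13,-5],"spin":0},{"claw":0,"xyz":[19,16,-5],"spin":0},{"claw":0,"xyz":[22,18,-5],"spin":-3.1},{"claw":0,"xyz":[25,20,-5],"spin":-3.1},{"claw":0,"xyz":[25,20,-5],"spin":-3.1},{"claw":0,"xyz":[25,20,-5],"spin":-3.1}]' 20; python3 -c "from geo import *;go(-.20,.25,-.005)"
```

```text
time: 1.1
tcp_pos: [0.4103, 0.2729, 0.3001]
ee_rot: [[0.922, -0.388, -0.0], [-0.388, -0.922, -0.0], [-0.0, 0.0, -1.0]]
wrist_force: [-0.2, -0.8, -0.2]
grip_width: 0.0004
gripper_force: 0.0
t 1.1 tcp [0.4103 0.2729 0.3001] dock [-0.3531  0.4875] F [-0.2 -0.8 -0.2] w 0.0 shift [15.43 49.21  5.01] yawerr deg -0.14 tips 0.019
```

```bash
python3 -m handwheel '[{"claw":0,"xyz":[1.5,4.5,0],"spin":0},{"claw":0,"xyz":[3,9,0],"spin":0},{"claw":0,"xyz":[4.5,13.5,0],"spin":0},{"claw":0,"xyz":[6,18,0],"spin":0},{"claw":0,"xyz":[7.5,22.5,0],"spin":0},{"claw":0,"xyz":[9,27,0],"spin":0},{"claw":0,"xyz":[10.5,31.5,0],"spin":0},{"claw":0,"xyz":[12,36,0],"spin":0},{"claw":0,"xyz":[13.5,40.5,0],"spin":0},{"claw":0,"xyz":[14,45,0],"spin":0}]'
python3 -m handwheel '[{"claw":0,"xyz":[1,3,0],"spin":0},{"claw":0,"xyz":[1,4.2,2],"spin":0},{"claw":0,"xyz":[1,4.2,5],"spin":0},{"claw":0,"xyz":[1,4.2,5],"spin":0},{"claw":0,"xyz":[1,4.2,5],"spin":0}]'
python3 - <<'E'
from geo import *
go(-.19,.135,-.005)
from workcell import read_camera
ims=[read_camera(n)["pixels"] for n in ("side","top")]
a=cv2.resize(ims[0][115:255,145:285],None,fx=2.8,fy=2.8);b=cv2.resize(ims[1][100:240,165:305],None,fx=2.8,fy=2.8)
cv2.imwrite("pics/pre.png",np.hstack([a,b])[:,:,::-1])
E
```

```text
time: 2.1
tcp_pos: [0.366, -0.1967, 0.3003]
ee_rot: [[0.923, -0.385, 0.0], [-0.385, -0.923, -0.0], [0.0, -0.0, -1.0]]
wrist_force: [0.5, 0.5, -0.1]
grip_width: 0.0001
gripper_force: 0.0
time: 2.6
tcp_pos: [0.359, -0.2378, 0.2506]
ee_rot: [[0.923, -0.385, -0.001], [-0.385, -0.923, -0.0], [-0.001, 0.001, -1.0]]
wrist_force: [0.3, -1.2, 1.1]
grip_width: -0.0
gripper_force: 0.0
t 2.6 tcp [ 0.359  -0.2378  0.2506] dock [-0.2033 -0.0034] F [ 0.3 -1.2  1.1] w -0.0 shift [ 1.34  0.15 11.56] yawerr deg 0.07 tips 0.019
```

View pics/pre.png

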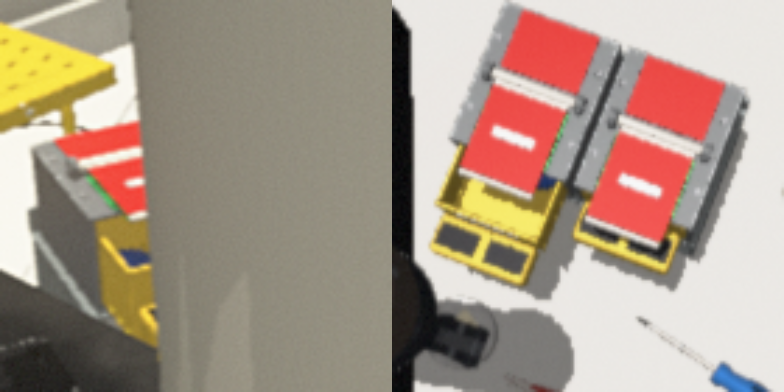

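The top view shows the fingers at (460,340), in front of the pulled-out ledge at (480,250), with a clear way down. I'll lower them, then push.

```bash
python3 -m handwheel '[{"claw":0,"xyz":[0,0.1,4],"spin":0},{"claw":0,"xyz":[0,0.1,8],"spin":0},{"claw":0,"xyz":[0,0.1,11],"spin":0},{"claw":0,"xyz":[0,0.1,11.6],"spin":0},{"claw":0,"xyz":[1,0.1,11.6],"spin":0},{"claw":0,"xyz":[2,0.1,11.6],"spin":0},{"claw":0,"xyz":[3,0.1,11.6],"spin":0},{"claw":0,"xyz":[3.5,0.1,11.6],"spin":0},{"claw":0,"xyz":[4,0.1,11.6],"spin":0},{"claw":0,"xyz":[4,0.1,11.6],"spin":0}]'
python3 -c "from geo import *;go(-.11,.135,-.005)"
python3 -m handwheel '[{"claw":0,"xyz":[0.4,0,0],"spin":0},{"claw":0,"xyz":[0.8,0,0],"spin":0},{"claw":0,"xyz":[1.2,0,0],"spin":0},{"claw":0,"xyz":[1.6,0,0],"spin":0},{"claw":0,"xyz":[2,0,0],"spin":0},{"claw":0,"xyz":[2.4,0,0],"spin":0},{"claw":0,"xyz":[2.8,0,0],"spin":0},{"claw":0,"xyz":[3.2,0,0],"spin":0},{"claw":0,"xyz":[3.6,0,0],"spin":0},{"claw":0,"xyz":[3.8,0,0],"spin":0}]'
python3 -c "from geo import *;go(-.11,.135,-.005)"
```

```text
time: 3.7
tcp_pos: [0.3957, -0.2548, 0.1346]
ee_rot: [[0.922, -0.386, 0.001], [-0.386, -0.922, -0.0], [0.001, -0.0, -1.0]]
wrist_force: [0.3, 1.1, -0.5]
grip_width: 0.0001
gripper_force: 0.0
t 3.7 tcp [ 0.3957 -0.2548  0.1346] dock [-0.1629 -0.005 ] F [ 0.3  1.1 -0.5] w 0.0 shift [ 5.29 -0.   -0.04] yawerr deg -0.04 tips 0.019
time: 4.7
tcp_pos: [0.4303, -0.2694, 0.1342]
ee_rot: [[0.922, -0.386, -0.0], [-0.386, -0.922, -0.0], [0.0, 0.0, -1.0]]
wrist_force: [-1.5, 0.1, 0.9]
grip_width: 0.0001
gripper_force: 0.8
t 4.7 tcp [ 0.4303 -0.2694  0.1342] dock [-0.1253 -0.0051] F [-1.5  0.1  0.9] w 0.0 shift [ 1.53 -0.01 -0.08] yawerr deg -0.03 tips 0.019
```

```bash
python3 -m handwheel '[{"claw":0,"xyz":[0.3,0,0],"spin":0},{"claw":0,"xyz":[0.6,0,0],"spin":0},{"claw":0,"xyz":[0.9,0,0],"spin":0},{"claw":0,"xyz":[1.1,0,0],"spin":0},{"claw":0,"xyz":[1.3,0,0],"spin":0},{"claw":0,"xyz":[1.4,0,0],"spin":0},{"claw":0,"xyz":[1.5,0,0],"spin":0},{"claw":0,"xyz":[1.5,0,0],"spin":0}]' | grep -E "force|tcp"
python3 -m handwheel '[{"claw":0,"xyz":[0.1,0,0],"spin":0},{"claw":0,"xyz":[0.2,0,0],"spin":0},{"claw":0,"xyz":[0.2,0,0],"spin":0}]' | grep -E "force|tcp"
```

```text
tcp_pos: [0.444, -0.275, 0.1343]
wrist_force: [-0.8, -0.3, -1.2]
gripper_force: 0.6
tcp_pos: [0.4455, -0.2756, 0.1343]
wrist_force: [-3.1, -0.4, 0.4]
gripper_force: 1.1
```

```bash
python3 -m handwheel '[{"claw":0,"xyz":[0.1,0,0],"spin":0},{"claw":0,"xyz":[0.2,0,0],"spin":0},{"claw":0,"xyz":[0.2,0,0],"spin":0}]' | grep -E "force|tcp"
python3 -c "from geo import *;go(-.106,.135,-.005)"
```

```text
tcp_pos: [0.4456, -0.2757, 0.1342]
wrist_force: [-5.4, 4.2, 4.3]
gripper_force: 3.6
t 6.1 tcp [ 0.4456 -0.2757  0.1342] dock [-0.1088 -0.005 ] F [-5.4  4.2  4.3] w 0.0 shift [ 0.28  0.   -0.08] yawerr deg -0.05 tips 0.019
```

```bash
python3 -m handwheel '[{"claw":0,"xyz":[0.1,0,0],"spin":0},{"claw":0,"xyz":[0.1,0,0],"spin":0}]' | grep -E "force|tcp"
python3 -c "from geo import *;go(-.106,.135,-.005)"
```

```text
tcp_pos: [0.4456, -0.2758, 0.1342]
wrist_force: [-8.1, 5.3, 6.9]
gripper_force: 4.6
t 6.3 tcp [ 0.4456 -0.2758  0.1342] dock [-0.1087 -0.005 ] F [-8.1  5.3  6.9] w 0.0 shift [ 0.27 -0.   -0.09] yawerr deg -0.06 tips 0.019
```

The bin is against its stop: the force rises and the TCP no longer moves. The arm has no tilt command, so I'll press the vertical fingers lightly on the tag's rounded edge and lift it by friction (only about 0.5 N is needed), following its arc.

```bash
python3 -m handwheel '[{"claw":0,"xyz":[-0.8,0,0],"spin":0},{"claw":0,"xyz":[-1.5,0,0],"spin":0},{"claw":0,"xyz":[-1.5,0,-1.2],"spin":0},{"claw":0,"xyz":[-1.5,0,-2.4],"spin":0},{"claw":0,"xyz":[-1.5,0,-2.4],"spin":0},{"claw":0,"xyz":[-1.5,0,-2.4],"spin":0}]' | grep -E "force|tcp"
python3 - <<'E'
from geo import *
go(-.098,.157,0)
from workcell import read_camera
a=read_camera("top")["pixels"][100:240,165:305]
cv2.imwrite("pics/home.png",cv2.resize(a,None,fx=4,fy=4)[:,:,::-1])
E
```

```text
tcp_pos: [0.4353, -0.2713, 0.1592]
wrist_force: [0.3, -0.5, -0.4]
gripper_force: 0.0
t 6.9 tcp [ 0.4353 -0.2713  0.1592] dock [-0.12   -0.0049] F [ 0.3 -0.5 -0.4] w -0.0 shift [ 2.2  -0.49  0.22] yawerr deg -0.04 tips 0.019
```

View pics/home.png

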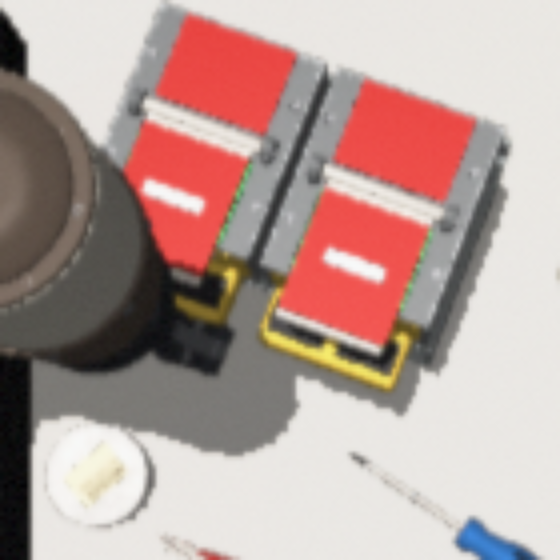

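The ledge now sits like bay B's, at about (205,300), so the bin is home, and the tag is still red. Next I'll touch the edge.

```bash
python3 -m handwheel '[{"claw":0,"xyz":[0.8,-0.3,0],"spin":0},{"claw":0,"xyz":[1.5,-0.5,0],"spin":0},{"claw":0,"xyz":[1.9,-0.5,0],"spin":0},{"claw":0,"xyz":[2.1,-0.5,0],"spin":0},{"claw":0,"xyz":[2.1,-0.5,0],"spin":0}]' | grep -E "force|tcp"
python3 -m handwheel '[{"claw":0,"xyz":[0.1,0,0],"spin":0},{"claw":0,"xyz":[0.2,0,0],"spin":0},{"claw":0,"xyz":[0.2,0,0],"spin":0}]' | grep -E "force|tcp"
python3 -c "from geo import *;go(-.098,.157,0)"
```

```text
tcp_pos: [0.4561, -0.2747, 0.158]
wrist_force: [0.1, -0.4, 0.1]
gripper_force: 0.0
tcp_pos: [0.4575, -0.2754, 0.1583]
wrist_force: [-0.4, -0.3, 0.2]
gripper_force: 0.2
t 7.75 tcp [ 0.4575 -0.2754  0.1583] dock [-0.0979 -0.0001] F [-0.4 -0.3  0.2] w -0.0 shift [-0.01 -0.01  0.13] yawerr deg -0.04 tips 0.019
```

```bash
python3 -m handwheel '[{"claw":0,"xyz":[0.1,0,0],"spin":0},{"claw":0,"xyz":[0.2,0,0],"spin":0},{"claw":0,"xyz":[0.2,0,0],"spin":0}]' | grep -E "force|tcp"
python3 -m handwheel '[{"claw":0,"xyz":[0.1,0,0],"spin":0},{"claw":0,"xyz":[0.1,0,0],"spin":0}]' | grep -E "force|tcp"
python3 -c "from geo import *;go(-.098,.157,0)"
```

```text
tcp_pos: [0.4576, -0.2755, 0.158]
wrist_force: [-4.8, 3.9, 3.4]
gripper_force: 2.9
tcp_pos: [0.4577, -0.2756, 0.1579]
wrist_force: [-6.4, 4.8, 4.2]
gripper_force: 3.9
t 8.25 tcp [ 0.4577 -0.2756  0.1579] dock [-0.0977 -0.0002] F [-6.4  4.8  4.2] w 0.0 shift [-0.03 -0.02  0.09] yawerr deg -0.06 tips 0.019
```

```bash
python3 -m handwheel '[{"claw":0,"xyz":[0,0,-0.3],"spin":0},{"claw":0,"xyz":[0.02,0,-0.6],"spin":0},{"claw":0,"xyz":[0.04,0,-0.9],"spin":0},{"claw":0,"xyz":[0.08,0,-1.2],"spin":0},{"claw":0,"xyz":[0.13,0,-1.5],"spin":0},{"claw":0,"xyz":[0.13,0,-1.5],"spin":0}]' | grep -E "force|tcp"
python3 - <<'E'
from geo import *
go(-.098,.157,0)
from workcell import read_camera
a=read_camera("side")["pixels"][115:255,145:285]
b=read_camera("wrist")["pixels"]
cv2.imwrite("pics/lift.png",np.hstack([cv2.resize(a,(384,384)),b[:, :400]])[:,:,::-1])
E
```

```text
tcp_pos: [0.4587, -0.276, 0.1724]
wrist_force: [-6.2, 2.9, 2.3]
gripper_force: 3.5
t 8.85 tcp [ 0.4587 -0.276   0.1724] dock [-0.0966 -0.0002] F [-6.2  2.9  2.3] w 0.0 shift [-0.13 -0.02  1.55] yawerr deg -0.08 tips 0.019
```

View pics/lift.png

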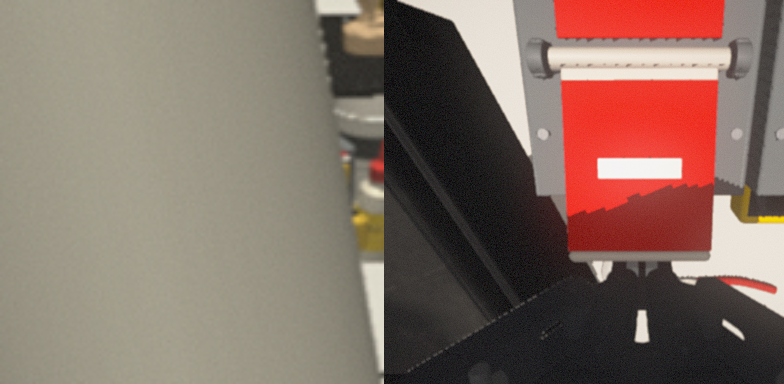

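The wrist view shows the fingers at (640,270) against the centre of the white edge at (640,256). The TCP advanced 1 mm along the edge's arc with the preload held, so the tag has risen about 9 degrees. I'll follow the arc.

```bash
python3 -m handwheel '[{"claw":0,"xyz":[0.1,0,-0.5],"spin":0},{"claw":0,"xyz":[0.2,0,-1],"spin":0},{"claw":0,"xyz":[0.4,0,-1.5],"spin":0},{"claw":0,"xyz":[0.6,0,-2],"spin":0},{"claw":0,"xyz":[0.8,0,-2.4],"spin":0},{"claw":0,"xyz":[1.0,0,-2.8],"spin":0},{"claw":0,"xyz":[1.3,0,-3.2],"spin":0},{"claw":0,"xyz":[1.6,0,-3.6],"spin":0},{"claw":0,"xyz":[1.9,0,-4],"spin":0},{"claw":0,"xyz":[1.9,0,-4],"spin":0}]' | grep -E "force|tcp"
python3 - <<'E'
from geo import *
go(-.098,.157,0)
from workcell import read_camera
b=read_camera("wrist")["pixels"]
cv2.imwrite("pics/lift2.png",b[:, 100:400,::-1])
E
```

```text
tcp_pos: [0.4775, -0.2839, 0.2144]
wrist_force: [-6.1, 3.7, 5.1]
gripper_force: 3.5
t 9.95 tcp [ 0.4775 -0.2839  0.2144] dock [-0.0762 -0.0003] F [-6.1  3.7  5.1] w 0.0 shift [-2.16 -0.03  5.75] yawerr deg -0.03 tips 0.019
```

View pics/lift2.png

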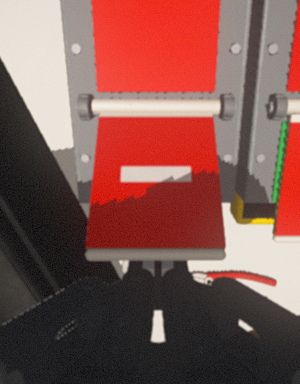

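```bash
python3 -m handwheel '[{"claw":0,"xyz":[0.4,0,-0.4],"spin":0},{"claw":0,"xyz":[0.9,0,-0.8],"spin":0},{"claw":0,"xyz":[1.5,0,-1.2],"spin":0},{"claw":0,"xyz":[2.1,0,-1.6],"spin":0},{"claw":0,"xyz":[2.8,0,-2],"spin":0},{"claw":0,"xyz":[3.5,0,-2.3],"spin":0},{"claw":0,"xyz":[4.2,0,-2.5],"spin":0},{"claw":0,"xyz":[4.9,0,-2.6],"spin":0},{"claw":0,"xyz":[5.6,0,-2.7],"spin":0},{"claw":0,"xyz":[6.2,0,-2.7],"spin":0}]' | grep -E "force|tcp"
python3 -c "from geo import *;go(.05-.0137,.1705+.045+.019,0)"
```

```text
tcp_pos: [0.537, -0.3086, 0.2403]
wrist_force: [-0.6, -0.0, 0.5]
gripper_force: 0.4
t 11.0 tcp [ 0.537  -0.3086  0.2403] dock [-0.0118 -0.    ] F [-0.6 -0.   0.5] w 0.0 shift [ 4.81 -0.01  0.58] yawerr deg -0.03 tips 0.019
```

```bash
python3 -m handwheel '[{"claw":0,"xyz":[0.7,0,0],"spin":0},{"claw":0,"xyz":[1.4,0,0],"spin":0},{"claw":0,"xyz":[2.1,0,0.1],"spin":0},{"claw":0,"xyz":[2.8,0,0.2],"spin":0},{"claw":0,"xyz":[3.5,0,0.4],"spin":0},{"claw":0,"xyz":[4.2,0,0.7],"spin":0},{"claw":0,"xyz":[4.8,0,1.1],"spin":0},{"claw":0,"xyz":[5.2,0,1.6],"spin":0},{"claw":0,"xyz":[5.5,0,2.1],"spin":0},{"claw":0,"xyz":[5.5,0,2.1],"spin":0}]' | grep -E "force|tcp"
python3 -m handwheel '[{"claw":0,"xyz":[0.2,0,0.5],"spin":0},{"claw":0,"xyz":[0.3,0,0.9],"spin":0},{"claw":0,"xyz":[0.3,0,1.3],"spin":0},{"claw":0,"xyz":[0.3,0,1.7],"spin":0},{"claw":0,"xyz":[0.3,0,2.0],"spin":0},{"claw":0,"xyz":[0.3,0,2.2],"spin":0},{"claw":0,"xyz":[0.3,0,2.2],"spin":0}]' | grep -E "force|tcp"
python3 -c "from geo import *;go(.065-.0137,.1705+.0025+.019,0)"
```

```text
tcp_pos: [0.5872, -0.3296, 0.2181]
wrist_force: [-0.2, 0.8, -0.5]
gripper_force: 0.0
tcp_pos: [0.5897, -0.3307, 0.1969]
wrist_force: [0.1, -0.1, -0.4]
gripper_force: 0.0
t 12.7 tcp [ 0.5897 -0.3307  0.1969] dock [ 0.0453 -0.0001] F [ 0.1 -0.1 -0.4] w -0.0 shift [ 0.6  -0.01  0.49] yawerr deg -0.04 tips 0.019
```

```bash
python3 -m handwheel '[{"claw":0,"xyz":[0.3,0,0.2],"spin":0},{"claw":0,"xyz":[0.5,0,0.4],"spin":0},{"claw":0,"xyz":[0.5,0,0.5],"spin":0},{"claw":0,"xyz":[0.5,0,0.5],"spin":0}]' | grep -E "force|tcp"
python3 -m handwheel '[{"claw":0,"xyz":[0,0,0.1],"spin":0},{"claw":0,"xyz":[0,0,0.2],"spin":0},{"claw":0,"xyz":[0,0,0.2],"spin":0}]' | grep -E "force|tcp"
```

```text
tcp_pos: [0.5947, -0.3327, 0.1922]
wrist_force: [-0.0, 0.3, 0.8]
gripper_force: 0.0
tcp_pos: [0.5946, -0.3327, 0.192]
wrist_force: [-1.6, 2.2, 5.8]
gripper_force: 2.9
```

Firm contact at tip height 0.173, which is where the flat tag's top should be. I'll hold briefly, withdraw straight up and look.

```bash
python3 -m handwheel '[{"claw":0,"xyz":[0,0,0.1],"spin":0},{"claw":0,"xyz":[0,0,0.1],"spin":0},{"claw":0,"xyz":[0,0,0.1],"spin":0}]' | grep -E "force|tcp"
python3 -m handwheel '[{"claw":0,"xyz":[0,0,-2],"spin":0},{"claw":0,"xyz":[0,0,-6],"spin":0},{"claw":0,"xyz":[-2,0,-10],"spin":0},{"claw":0,"xyz":[-6,0,-12],"spin":0},{"claw":0,"xyz":[-10,0,-13],"spin":0},{"claw":0,"xyz":[-14,0,-13],"spin":0},{"claw":0,"xyz":[-18,0,-13],"spin":0},{"claw":0,"xyz":[-18,0,-13],"spin":0},{"claw":0,"xyz":[-18,0,-13],"spin":0}]' | grep -E "force|tcp|time"
python3 - <<'E'
from geo import *
from workcell import read_camera
b=read_camera("wrist")["pixels"][:, :400]; a=read_camera("top")["pixels"][90:250,160:320]
cv2.imwrite("pics/end.png",np.hstack([cv2.resize(a,(384,384)),b])[:,:,::-1])
E
```

```text
tcp_pos: [0.5946, -0.3328, 0.1919]
wrist_force: [-1.6, 1.7, 7.5]
gripper_force: 4.2
time: 14.6
tcp_pos: [0.4281, -0.263, 0.3201]
wrist_force: [0.7, -0.3, 0.7]
gripper_force: 0.0
```

View pics/end.png

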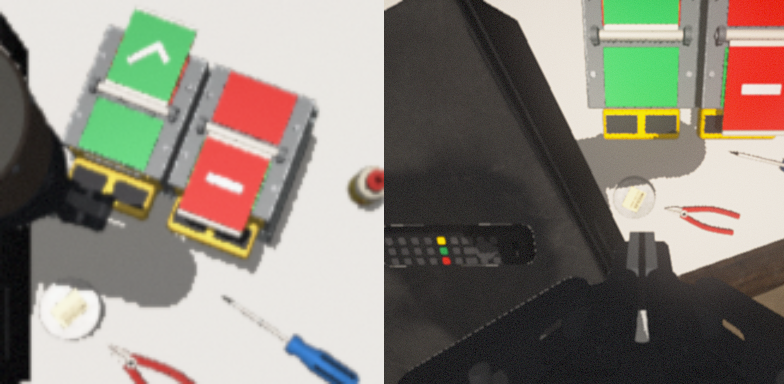

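The top view shows A's tag green on the far half, with its far edge at about (135,12) to (197,30). Both wrist and top views show the bins home and bay B red and unchanged. I'll check flatness numerically by comparing that edge with its predicted pixels.

Run:
```python
from geo import *
f=lambda u,v:((u+.5)/2.4-.5+160,(v+.5)/2.4-.5+90)
print("seen",np.round([f(135,12),f(197,30)],1).tolist())
for th in (180,172,160,145):
    t=np.radians(th); print(th,[proj(T,np.r_[C-.084*np.cos(t)*xd+s*.031*yd,.1705+.084*np.sin(t)]).round(1).tolist() for s in(1,-1)])
from workcell import read_camera,arm
a=read_camera("top")["pixels"]; h=cv2.cvtColor(a,cv2.COLOR_RGB2HSV); m=cv2.inRange(h,(45,90,80),(80,255,255))[:145]
for k in cv2.findContours(m,0,2)[0]:
    if cv2.contourArea(k)>100: print(cv2.approxPolyDP(k,3,True)[:,0].tolist())
b=read_camera("side")["pixels"]; cv2.imwrite("pics/s.png",cv2.resize(b[115:255,145:285],(560,560))[:,:,::-1])
```

```text
seen [[216.0, 94.7], [241.8, 102.2]]
180 [[216.6, 90.1], [242.5, 99.6]]
172 [[215.8, 88.4], [242.1, 98.0]]
160 [[214.1, 87.1], [241.0, 96.9]]
145 [[211.2, 87.8], [238.8, 97.9]]
[[195, 144], [226, 144], [227, 140], [200, 131]]
[[216, 95], [205, 122], [230, 131], [240, 103]]
```

The fingers pressed 7.5 N at the expected height. The hinge resists with only about 0.7 N there, so the tag is on its stop. The edge pixels fit 180° best.

```bash
python3 -c "
from workcell import arm
print(arm.finish_job())"
```

```text
the job is handed in; nothing more can be done
None
```

The bin in the left bay is pushed fully home, its tag is flipped over flat and shows green, and the job is handed in; the arm has no tilt command, so I lifted the tag by pressing vertical fingers on its free edge instead of hooking under it, and I have no verdict yet.

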